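# Filter change on a laundry heat-recovery lint box

## Task

Change the filters of the lint box: first throw its diverter lever into the one-dot notch so that the dryer blows outdoors, then put every used cassette from the box into the grey soaking tray and lay the three clean ones from the counter flat in the three bays, fin up and fully home. When that is done, throw the lever into the middle, two-dot notch so that it clicks in, and leave everything else on the counter where it stands.

Things in the scene. Friction and masses are not known exactly. Their poses are not given: they have to be found in the camera images.
- lever (a joint): Diverter lever; rad, growing counter-clockwise from above. Notches: 0 = one dot, arm towards the left-hand white channel; 0.785 = two dots; 1.571 = three dots, arm towards the lint box. A sprung plunger clicks between two teeth at each notch and holds; about 5 N at the knob passes a tooth (crest 0.12 rad from the notch). Elsewhere it stays where left; end stops 0.05 beyond
- lever_knob (a point): Middle of the lever's upright round black knob (24 mm diameter, 44 mm tall: 22 mm above and below this point, 135 mm above the counter), on the flat steel arm's end, 100 mm from the shaft; moves with the lever
- lever_axis (a point): Point on the lever's vertical shaft, level with lever_knob; axes are the lint box's. In that frame the knob lies in direction 2.356 rad + the joint value, from x towards y
- lint_box: Fixed lint box and diverter. Origin: on the counter under the centre of the white box (142 mm along x, 230 mm along y, rim 85 mm high; three bays in a row along y). x points away from the robot at yaw 0, y left. The metal diverter (180 mm square, 85 mm high, centre at y 235 mm) carries the lever, then a white flat channel runs on to y 475 mm. Does not move
- soak_tray: grey plastic soaking tray, open, fixed to the counter: 210 mm along its x, 270 mm along its y, 60 mm high, walls and floor 5 mm. Origin: centre of its underside
- bay0 (a point): centre of the floor of the left-hand (towards the lever) bay of the lint box: a pocket 126 mm along x, 66 mm along y, 11 mm deep, its floor 74 mm above the counter, walls 8 mm; axes as the lint box's. Bays are 74 mm apart
- bay1 (a point): centre of the floor of the middle bay of the lint box: a pocket 126 mm along x, 66 mm along y, 11 mm deep, its floor 74 mm above the counter, walls 8 mm; axes as the lint box's. Bays are 74 mm apart
- bay2 (a point): centre of the floor of the right-hand bay of the lint box: a pocket 126 mm along x, 66 mm along y, 11 mm deep, its floor 74 mm above the counter, walls 8 mm; axes as the lint box's. Bays are 74 mm apart
- used1: used filter cassette, its mesh matted grey; starts in bay 0 if present. White frame 120 (x) x 60 (y) x 10 mm thick with mesh; on the middle of its top a grey pull fin 46 mm long (x), 12 mm thick (y), 30 mm tall, so the fin top is 40 mm above the underside. Origin: centre of the underside, z through the fin. 0.1 to 0.17 kg. Either end may lead.
- used2: used filter cassette, its mesh matted grey; starts in bay 1 if present. White frame 120 (x) x 60 (y) x 10 mm thick with mesh; on the middle of its top a grey pull fin 46 mm long (x), 12 mm thick (y), 30 mm tall, so the fin top is 40 mm above the underside. Origin: centre of the underside, z through the fin. 0.1 to 0.17 kg. Either end may lead.
- used3: used filter cassette, its mesh matted grey; starts in bay 2 if present. White frame 120 (x) x 60 (y) x 10 mm thick with mesh; on the middle of its top a grey pull fin 46 mm long (x), 12 mm thick (y), 30 mm tall, so the fin top is 40 mm above the underside. Origin: centre of the underside, z through the fin. 0.1 to 0.17 kg. Either end may lead.
- clean1: clean filter cassette, bright mesh; starts lying on the counter in front of the lint box, fin up. White frame 120 (x) x 60 (y) x 10 mm thick with mesh; on the middle of its top a grey pull fin 46 mm long (x), 12 mm thick (y), 30 mm tall, so the fin top is 40 mm above the underside. Origin: centre of the underside, z through the fin. 0.1 to 0.17 kg. Either end may lead.
- clean2: clean filter cassette, bright mesh; starts lying on the counter in front of the lint box, fin up. White frame 120 (x) x 60 (y) x 10 mm thick with mesh; on the middle of its top a grey pull fin 46 mm long (x), 12 mm thick (y), 30 mm tall, so the fin top is 40 mm above the underside. Origin: centre of the underside, z through the fin. 0.1 to 0.17 kg. Either end may lead.
- clean3: clean filter cassette, bright mesh; starts lying on the counter in front of the lint box, fin up. White frame 120 (x) x 60 (y) x 10 mm thick with mesh; on the middle of its top a grey pull fin 46 mm long (x), 12 mm thick (y), 30 mm tall, so the fin top is 40 mm above the underside. Origin: centre of the underside, z through the fin. 0.1 to 0.17 kg. Either end may lead.
- stain_bottle: bystander: small white bottle, 44 mm diameter, 100 mm tall; origin at the centre of its underside
- scoop_cup: bystander: clear mug with a handle, 76 mm diameter, 70 mm tall; origin at the centre of its underside
- soap_bar: bystander: white soap bar 55 x 85 x 30 mm; origin at the centre of its underside
- brush: bystander: wooden scrubbing brush 50 x 150 x 40 mm, bristles down; origin at the centre of its underside
- sheet_carton: bystander: cardboard carton 85 x 120 x 70 mm; origin at the centre of its underside
Mind the look-alikes: they are no part of the job. Leave any yellow look-alike of the clean2 alone.

How it is judged:
By the outcome, as a careful person would: the job done as asked, in the order asked, and still so for the second after the job is handed in, with the robot touching nothing.
Of used1, used2, used3 only 1 to 3 are there at a start; the rules pass over those that are not, and their reading is None.
At some moment in a run one of clean1, clean2, clean3 may be knocked a few centimetres aside while the robot is not near it.
Once in a run the grip may slacken for a moment while it holds something.
It also fails if it takes over 208 s, if anything falls off the work surface, if the arm or the gripper's body presses on something with over 40 N, if the wrist force passes 120 N, or if a joint passes its speed limit or range.

## Robot

A 6-joint arm with a two-finger parallel gripper is mounted at the origin on the work surface. World frame = base frame: x ahead of the robot, y to its left, z up, the work surface at z = 0. Lengths are in m, angles in rad, forces in N, time in s.
With the tool pointing down it reaches from about 0.3 to 0.75 m from the base axis. Payload 8.5 kg.
Tool frame: the origin (TCP) lies at the very end of the fingers, on their centre line; the grasp point (between the pads) lies 19 mm behind it; z points along the fingers, x is the direction in which the jaws open and shut, and the axes are right-handed (so a half turn about z gives the same grasp; the last joint's range is limited). The gripper opens to 85 mm and grips with 20 to 120 N. Pads are 22 mm wide; open, the fingers measure 114 mm over their backs; the gripper's body (76 mm by 85 mm) begins 54 mm behind the grasp point. The pads swing forward as they close: fully open they stand 13 mm farther back than shut.
Start: joints at [0.991, 0.381, 1.297, -0, 1.464, -0.215], TCP at [0.196, 0.514, 0.231] pointing down, gripper open.
Joint ranges: [-3.11, 3.11], [-0.89, 2.33], [0.22, 2.48], [-1.42, 4.56], [0.17, 2.85], [-2.88, 2.88]. Speed limits (rad/s): [2.39, 2.39, 3.14, 3.14, 3.14, 3.14].

## Interface

Orientations are given as a unit quaternion [x, y, z, w].
In Python, from workcell import arm, jaws, kinematics, cams, workorder gives the robot as it stands. The module is installed in compiled form; this text tells all that it offers. Calls block until the motion is done:
- arm.movep(position, orientation): joint-space move of the TCP to a pose.
- arm.move_linear(position, ori=None, vel=0.15, f_stop=None): straight line of the TCP; ori=None keeps the orientation; vel is the mean speed in m/s. With f_stop (N) it stops when the force on the tool has changed by that much, and returns True; else False.
- arm.move_joints(angles): joint-space move.
- jaws.gripper_to(opening, force=None): opening from 0.0 (shut) to 1.0 (fully open); force is the grip in N (None keeps the last); returns when the fingers have stopped.
- arm.sleep(seconds).
- kinematics.ik(position, orientation): joint angles nearest the present ones, or None.
- arm.state(): the state.
- cams.grab_frame(name): name is "side" or "top"; returns the picture (480x640x3 uint8, red, green, blue); there is no depth.
- cams.camera_params(name): a dict with "K" (3x3 intrinsics, pixels), "view" (4x4, takes a point from world to camera coordinates). Camera axes: x right, y down, z forward; pixel columns grow to the right and rows downward; lengths in m; the calibration is good to about 2 mm. A picture is of the moment at which its call begins. camera_params takes no time and is no camera call.
A pose or a line that the arm cannot do raises arm.PlanningError and nothing moves.
- workorder.job_done(): hands the job in, once; it reports no verdict.
The state is a dict: "clock": time; "joints": joint angles; "dq": joint speeds; "joint_torque": joint torques, N m; "tool_pos": TCP position; "tcp_rot": TCP orientation; "force": force on the tool from outside, world axes, zero at the start; "ft_torque": the same for the moment, N m; "grip_width": opening from 0.0 (shut) to 1.0 (fully open).
Only numpy, scipy, OpenCV 4.12 (cv2) and the standard library are available. Lean on these libraries where they do the work, as an engineer would, in place of code of your own. Each camera call takes 0.05 s, during which the arm holds its last target.

## Working session

There is one attempt and no reset: what is moved stays moved. The work goes in short steps, each a Python script; the robot and the scene stay as the last script left them, time stands still between calls to the robot, and variables do not carry over. Pictures are saved under pics/ and viewed, and the job is handed in when it is done.

```bash
mkdir -p pics; python3 - <<'E'
from workcell import arm,jaws,cams
import cv2
for n in("side","top"):
    im=cams.grab_frame(n); cv2.imwrite(f"pics/{n}0.png",im[:,:,::-1])
    p=cams.camera_params(n); print(n,p["K"].tolist(),p["view"].round(4).tolist())
s=arm.state();print({k:(v if isinstance(v,float) else [round(float(x),3) for x in v]) for k,v in s.items()})
E
ls
```

```text
side [[603.4257299783733, 0.0, 315.57274127258233], [0.0, 603.4257299783733, 238.23330228530028], [0.0, 0.0, 1.0]] [[-0.9815, -0.1912, 0.0061, 0.4146], [-0.1506, 0.7531, -0.6405, 0.1844], [0.1178, -0.6296, -0.768, 1.5612], [0.0, 0.0, 0.0, 1.0]]
top [[549.8902587328206, 0.0, 318.33509032997887], [0.0, 549.8902587328206, 239.68215286303462], [0.0, 0.0, 1.0]] [[0.0034, -0.9999, 0.0104, -0.077], [-0.9867, -0.0051, -0.1624, 0.4631], [0.1625, -0.0097, -0.9867, 1.4886], [0.0, 0.0, 0.0, 1.0]]
{'clock': 0.1, 'joints': [0.991, 0.381, 1.298, 0.0, 1.464, -0.215], 'dq': [-0.001, -0.003, -0.003, -0.001, -0.001, 0.001], 'joint_torque': [0.003, -44.922, -23.165, -0.0, 0.004, 0.0], 'tool_pos': [0.196, 0.514, 0.231], 'tcp_rot': [0.824, 0.567, -0.001, 0.0], 'force': [0.512, -0.281, -0.019], 'ft_torque': [0.012, -0.019, 0.021], 'grip_width': 1.0027023779273077}
pics
```

View pics/top0.png

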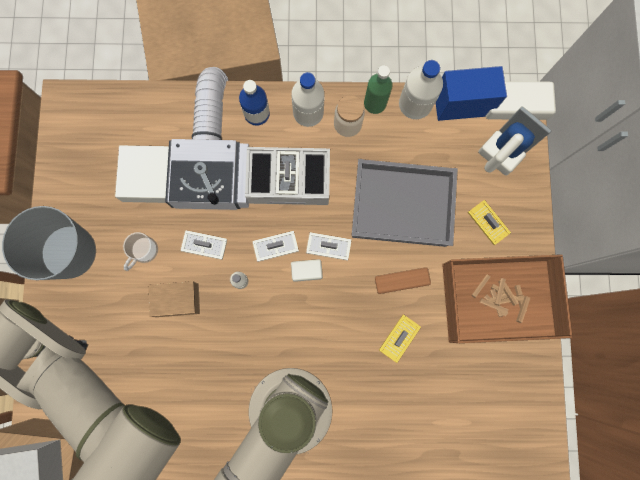

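View pics/side0.png

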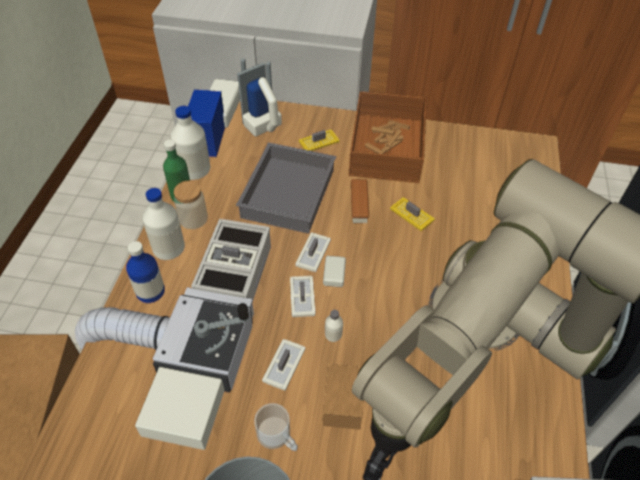

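```bash
cat > h.py <<'E'
import numpy as np, cv2
from workcell import arm,jaws,kinematics,cams,workorder
def ray(n,uv,z):
    p=cams.camera_params(n);K=np.array(p["K"]);V=np.array(p["view"]);R=V[:3,:3];t=V[:3,3]
    c=-R.T@t;d=R.T@np.linalg.inv(K)@np.array([uv[0],uv[1],1.]);return c+d*(z-c[2])/d[2]
def proj(n,P):
    p=cams.camera_params(n);K=np.array(p["K"]);V=np.array(p["view"])
    q=V[:3,:3]@np.array(P,float)+V[:3,3];q=K@q;return q[:2]/q[2]
def tri(uvt,uvs):
    A=[];b=[]
    for n,uv in(("top",uvt),("side",uvs)):
        a=ray(n,uv,0);c=ray(n,uv,1);d=(c-a)/np.linalg.norm(c-a);M=np.eye(3)-np.outer(d,d);A.append(M);b.append(M@a)
    return np.linalg.lstsq(np.vstack(A),np.hstack(b),rcond=None)[0]
E
python3 - <<'E'
import cv2
t=cv2.imread("pics/top0.png");s=cv2.imread("pics/side0.png")
cv2.imwrite("pics/ct.png",cv2.resize(t[130:290,110:360],None,fx=3.2,fy=3.2,interpolation=cv2.INTER_CUBIC)[:600])
cv2.imwrite("pics/cs.png",cv2.resize(s[210:400,130:350],None,fx=3.1,fy=3.1,interpolation=cv2.INTER_CUBIC)[:600])
E
```

```text
(no output)
```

View pics/ct.png

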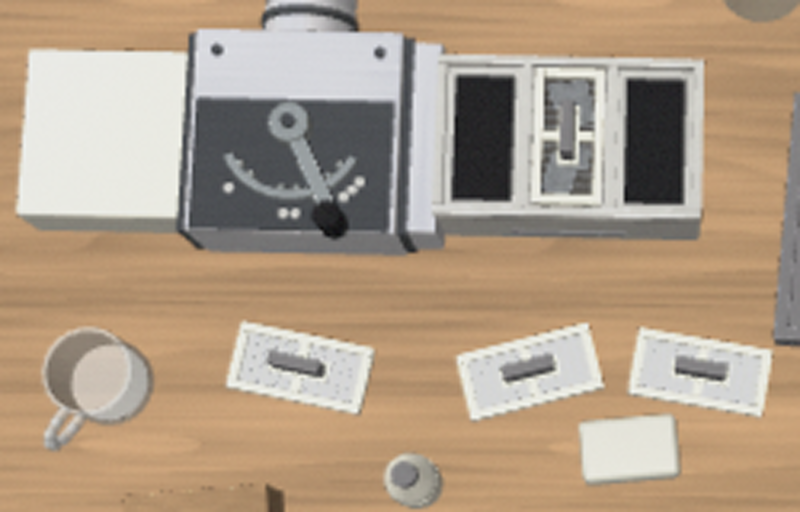

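View pics/cs.png

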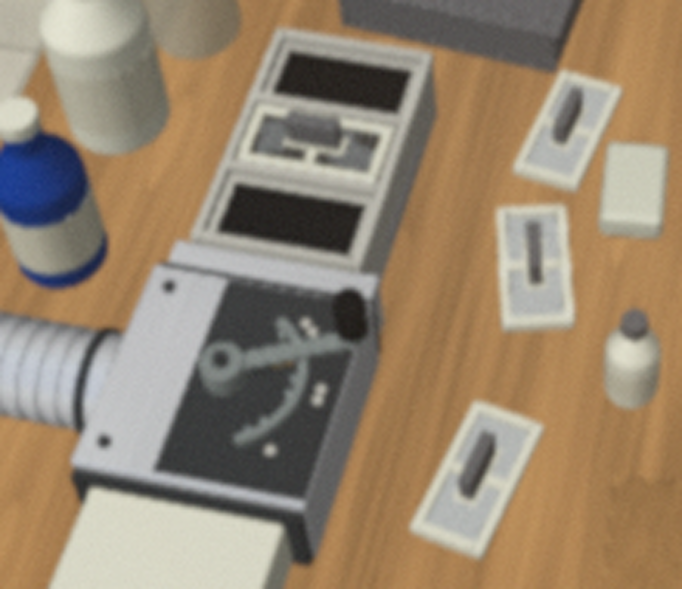

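```bash
cat > det.py <<'E'
from h import *
def whites(im,n="top",vmin=185,smax=45):
    hsv=cv2.cvtColor(im,cv2.COLOR_RGB2HSV)
    m=((hsv[:,:,2]>vmin)&(hsv[:,:,1]<smax)).astype(np.uint8)*255
    return m
def cleans(im):
    m=whites(im); m=cv2.morphologyEx(m,cv2.MORPH_CLOSE,np.ones((5,5)))
    cs,_=cv2.findContours(m,cv2.RETR_EXTERNAL,cv2.CHAIN_APPROX_NONE);out=[]
    for c in cs:
        a=cv2.contourArea(c)
        if 400<a<1600:
            h=cv2.convexHull(c).reshape(-1,2).astype(float)
            w=np.array([ray("top",p,0.008)[:2] for p in h],np.float32)
            (cx,cy),(l,s),ang=cv2.minAreaRect(w)
            if l<s:l,s,ang=s,l,ang+90
            out.append((tuple(c.reshape(-1,2).mean(0).round(0)),round(cx,4),round(cy,4),round(l,4),round(s,4),round((ang+90)%180-90,1)))
    return out
if __name__=="__main__":
    im=cv2.imread("pics/top0.png")[:,:,::-1].copy()
    for o in cleans(im):print(o)
    cv2.imwrite("pics/m.png",whites(im))
    g=cv2.cvtColor(im,cv2.COLOR_RGB2GRAY)
    hsv=cv2.cvtColor(im,cv2.COLOR_RGB2HSV)
    # dark fins 
    for nm,(x0,y0,x1,y1) in dict(c1=(180,228,228,262),c2=(252,230,300,262),c3=(306,232,352,262)).items():
        m=(g[y0:y1,x0:x1]<115).astype(np.uint8)
        c=max(cv2.findContours(m,0,1)[0],key=cv2.contourArea);print(nm,cv2.contourArea(c),cv2.minAreaRect(c),)
    # box: non-wood (low sat) region
    m=((hsv[:,:,1]<50)).astype(np.uint8)*255
    cv2.imwrite("pics/m2.png",m)
E
python3 det.py; python3 -c "
import cv2
a=cv2.imread('pics/m2.png');cv2.imwrite('pics/m2c.png',cv2.resize(a[60:260,110:470],None,fx=2.2,fy=2.2,interpolation=0))"
```

```text
((np.float64(19.0), np.float64(466.0)), -0.141, 0.7125, 0.0989, 0.0745, -84.5)
((np.float64(253.0), np.float64(461.0)), -0.1283, 0.095, 0.1174, 0.0438, -32.2)
((np.float64(114.0), np.float64(454.0)), -0.1126, 0.4631, 0.1706, 0.0461, -33.6)
((np.float64(265.0), np.float64(392.0)), 0.0507, 0.0713, 0.1645, 0.0479, -36.3)
((np.float64(570.0), np.float64(409.0)), 0.0108, -0.7611, 0.366, 0.0313, -0.2)
((np.float64(23.0), np.float64(327.0)), 0.2043, 0.7338, 0.1767, 0.062, 54.9)
((np.float64(601.0), np.float64(283.0)), 0.3408, -0.8759, 0.2085, 0.0617, -89.7)
((np.float64(306.0), np.float64(269.0)), 0.3835, -0.0408, 0.0823, 0.0522, -84.9)
((np.float64(328.0), np.float64(246.0)), 0.4516, -0.1039, 0.1198, 0.0597, 80.3)
((np.float64(275.0), np.float64(246.0)), 0.4508, 0.0469, 0.1198, 0.059, -75.4)
((np.float64(203.0), np.float64(244.0)), 0.4536, 0.249, 0.1198, 0.0595, 78.5)
((np.float64(505.0), np.float64(149.0)), 0.7485, -0.6273, 0.1097, 0.1083, 47.8)
c1 9.0 ((21.996110916137695, 17.062257766723633), (16.218355178833008, 3.1189146041870117), 3.5763344764709473)
c2 10.5 ((23.058826446533203, 16.23529624938965), (1.4552137851715088, 14.55213737487793), 75.96376037597656)
c3 12.0 ((22.0, 14.5), (14.302711486816406, 1.6439898014068604), 9.462322235107422)
```

View pics/m2c.png

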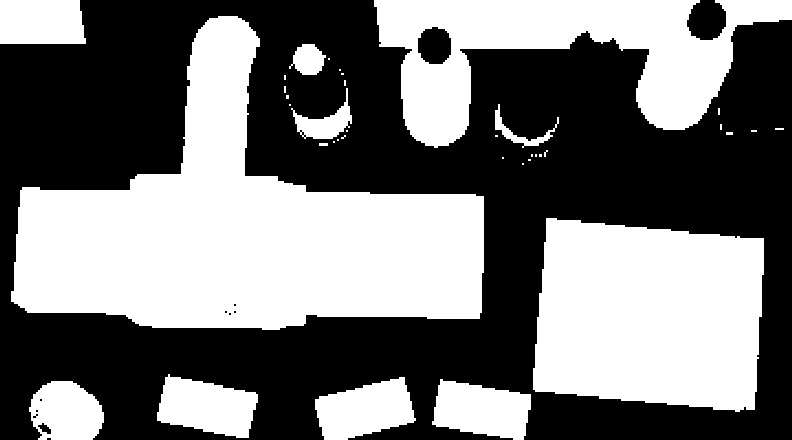

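```bash
python3 - <<'E'
from h import *
im=cv2.imread("pics/top0.png")[:,:,::-1].copy(); g=cv2.cvtColor(im,cv2.COLOR_RGB2GRAY)
hsv=cv2.cvtColor(im,cv2.COLOR_RGB2HSV)
p=cams.camera_params("top");V=np.array(p["view"]);print("cam",-V[:3,:3].T@V[:3,3])
def rect(mask,off,z,n="top"):
    cs=cv2.findContours(mask.astype(np.uint8),0,1)[0];c=max(cs,key=cv2.contourArea).reshape(-1,2)+np.array(off)
    w=np.array([ray(n,q,z)[:2] for q in c],np.float32);r=cv2.minAreaRect(w);return c.mean(0),r,cv2.boxPoints(r).round(4).tolist()
for nm,(x0,x1) in dict(b0=(249,273),b2=(302,330)).items():
    print(nm,rect(g[146:204,x0:x1]<70,(x0,146),.074))
s=cv2.imread("pics/side0.png")[:,:,::-1].copy();gs=cv2.cvtColor(s,cv2.COLOR_RGB2GRAY)
print("side b2",rect(gs[224:248,214:266]<60,(214,224),.074,"side"))
print("side b0",rect(gs[265:296,190:252]<60,(190,265),.074,"side"))
# edges of rim: far edge (low sat -> wood transition), cols 255..328
m=hsv[:,:,1]<50
L=[]
for u in range(258,327):
    col=np.where(~m[120:170,u])[0].max()+120+0.5
    L.append(ray("top",(u,col),.085)[:2])
print("far edge",np.polyfit([l[1] for l in L],[l[0] for l in L],1), L[0],L[-1])
L=[]
for v in range(156,186):
    r=np.where(~m[v,310:345])[0].min()+310-0.5
    L.append(ray("top",(r,v),.085)[:2])
print("right edge",np.polyfit([l[0] for l in L],[l[1] for l in L],1),L[0],L[-1])
# tray
c=cv2.findContours((m[150:252,346:465]).astype(np.uint8),0,1)[0];c=max(c,key=cv2.contourArea).reshape(-1,2)+[346,150]
r=cv2.minAreaRect(np.array([ray("top",q,.06)[:2] for q in c],np.float32));print("tray",r)
E
python3 - <<'E'
import cv2
t=cv2.imread("pics/top0.png");s=cv2.imread("pics/side0.png")
a=cv2.resize(t[140:210,165:245],None,fx=7,fy=7,interpolation=cv2.INTER_CUBIC)
b=cv2.resize(s[290:380,150:260],None,fx=6,fy=6,interpolation=cv2.INTER_CUBIC)
cv2.imwrite("pics/lt.png",a);cv2.imwrite("pics/ls.png",b)
E
```

```text
cam [ 0.21535515 -0.06027376  1.54475059]
b0 (array([260.52830189, 172.50943396]), ((0.6451188921928406, 0.08580563962459564), (0.10623335838317871, 0.04701556637883186), 1.0312711000442505), [[0.5916000008583069, 0.10840000212192535], [0.5924000144004822, 0.06129999831318855], [0.6987000107765198, 0.0632999986410141], [0.6977999806404114, 0.11029999703168869]])
b2 (array([313.97196262, 173.68224299]), ((0.6420100331306458, -0.06238170713186264), (0.04795258119702339, 0.10945413261651993), 88.73686218261719), [[0.5867999792098999, -0.08510000258684158], [0.6962000131607056, -0.08760000020265579], [0.6973000168800354, -0.03959999978542328], [0.5878000259399414, -0.03720000013709068]])
side b2 (array([240.20430108, 236.08602151]), ((0.6412668228149414, -0.061663124710321426), (0.04167187213897705, 0.10519035905599594), 89.11962890625), [[0.5884000062942505, -0.08169999718666077], [0.6934999823570251, -0.08330000191926956], [0.6941999793052673, -0.041600000113248825], [0.5889999866485596, -0.03999999910593033]])
side b0 (array([223.69902913, 280.16504854]), ((0.6433109045028687, 0.08688384294509888), (0.04445197060704231, 0.10568534582853317), 89.3448715209961), [[0.5902000069618225, 0.06530000269412994], [0.695900022983551, 0.0640999972820282], [0.696399986743927, 0.10849999636411667], [0.5906999707221985, 0.10970000177621841]])
far edge [0.0129654  0.71447941] [0.71589878 0.09309319] [ 0.7114483  -0.09492824]
right edge [-0.01181838 -0.09677433] [ 0.68994647 -0.10461619] [ 0.60745469 -0.10189143]
tray ((0.5665417313575745, -0.31392836570739746), (0.27905163168907166, 0.2246583104133606), 84.68028259277344)
```

View pics/lt.png

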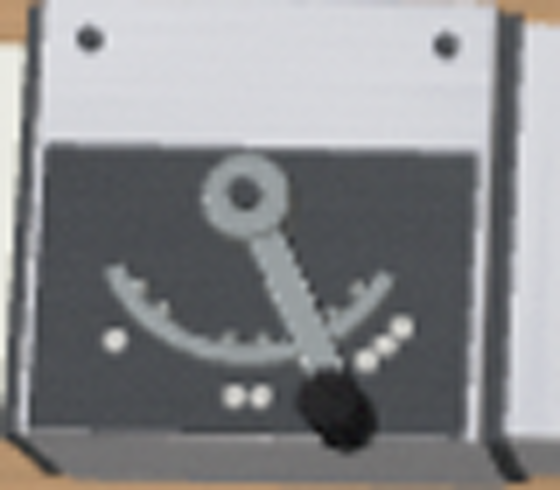

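View pics/ls.png

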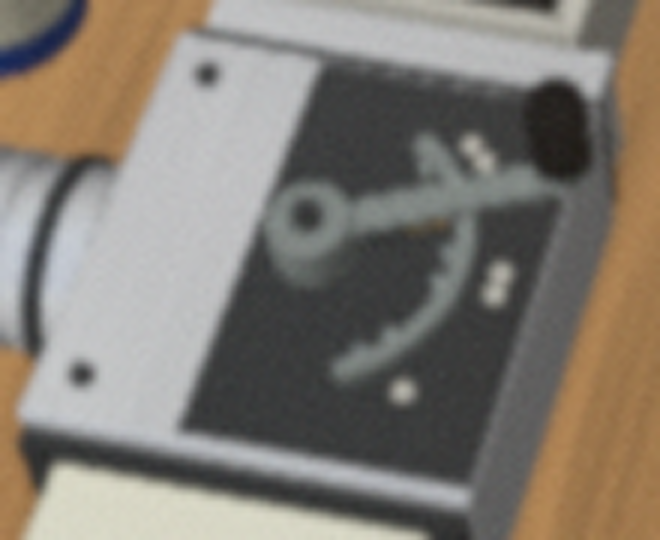

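```bash
python3 - <<'E'
from h import *
a=tri((199.6,167.2),(200.8,325.8));print("axis",a,[proj(n,a) for n in("top","side")])
k=tri((212.9,198.2),(242.4,311.7));print("knob",k,proj("top",k),proj("side",k))
print(np.linalg.norm((k-a)[:2]),np.arctan2(k[1]-a[1],k[0]-a[0])%6.283-2.356+.014)
for z in(.105,.11,.135):print(z,ray("top",(199.6,167.2),z),ray("side",(200.8,325.8),z))
print(ray("top",(212.9,198.2),.135),ray("side",(242.4,311.7),.135))
E
```

```text
axis [0.64709437 0.2465874  0.10929559] [array([199.6226751 , 167.61218374]), array([200.33962405, 325.66253231])]
knob [0.5567784  0.2038084  0.13108525] [212.90630832 198.41938079] [242.16000608 311.63178801]
0.09993506409069913 1.2417611887213285
0.105 [0.64954106 0.2476113  0.105     ] [0.64734301 0.24432291 0.105     ]
0.11 [0.64803321 0.24654207 0.11      ] [0.64570359 0.24712964 0.11      ]
0.135 [0.64049395 0.24119591 0.135     ] [0.6375065 0.2611633 0.135    ]
[0.55642378 0.20311403 0.135     ] [0.55517337 0.20626034 0.135     ]
```

```bash
cat >> h.py <<'E'
YAW=-0.014; AX=np.array([.647,.2466]); BAY=[np.array([.6435,.0117])+d*np.array([-np.sin(YAW),np.cos(YAW)]) for d in(.074,0,-.074)]
def q(psi): return [float(np.cos(psi/2)),float(np.sin(psi/2)),0.,0.]
def best(psi,p):
    j1=np.arctan2(p[1],p[0]);c=[psi+k*np.pi for k in(-2,-1,0,1,2)]
    return min(c,key=lambda s:abs(j1-s))
def st(tag=""):
    s=arm.state();print(tag,"t",round(s["clock"],1),"tcp",np.round(s["tool_pos"],4),"F",np.round(s["force"],1),"w",round(s["grip_width"],3));return s
def snap(tag,names=("top","side")):
    o={}
    for n in names:
        o[n]=cams.grab_frame(n);cv2.imwrite(f"pics/{n}_{tag}.png",o[n][:,:,::-1])
    return o
def knob(j): f=2.356+YAW+j;return AX+.1*np.array([np.cos(f),np.sin(f)]),f-np.pi/2
def lever(j0,j1,zt=.119,back=None):
    p,s=knob(j0);arm.movep([*p,.25],q(s));jaws.gripper_to(.65)
    arm.move_linear([*p,zt],vel=.15,f_stop=8) and st("hit!")
    jaws.gripper_to(.36,20);st("caged")
    seq=list(np.arange(j0,j1,.2*np.sign(j1-j0)))[1:]+[j1]+([back] if back is not None else [])
    for j in seq:
        p,s=knob(j);arm.move_linear([*p,zt],q(s),vel=.08)
    st("moved")
E
python3 - <<'E'
from h import *
print(BAY,kinematics.ik([*knob(1.24)[0],.25],q(knob(1.24)[1])),kinematics.ik([*knob(0)[0],.12],q(knob(0)[1])))
lever(1.24,-.02,back=0)
jaws.gripper_to(.65)
p,_=knob(0);arm.move_linear([*p,.25],vel=.2);st("up")
arm.move_linear([.45,.45,.25],vel=.3)
o=snap("lev0")
a=cv2.resize(o["top"][130:290,110:360,::-1],None,fx=3.2,fy=3.2,interpolation=cv2.INTER_CUBIC);cv2.imwrite("pics/c1.png",a)
E
```

```text
[array([0.64453597, 0.08569275]), array([0.6435, 0.0117]), array([ 0.64246403, -0.06229275])] [ 1.51739135e-01  4.45538869e-01  1.13744471e+00 -4.44089210e-16
  1.55860908e+00 -1.85946454e+00] [ 3.24702594e-01  6.59039473e-01  1.13222132e+00 -4.44089210e-16
  1.35033186e+00 -4.46501079e-01]
caged t 3.6 tcp [0.5566 0.204  0.1193] F [ 0.1 -0.4  0.9] w 0.361
moved t 6.5 tcp [0.5771 0.318  0.1191] F [0.4 0.3 0.4] w 0.358
up t 7.7 tcp [0.5769 0.3182 0.2486] F [ 0.1 -0.   0.1] w 0.648
```

View pics/c1.png

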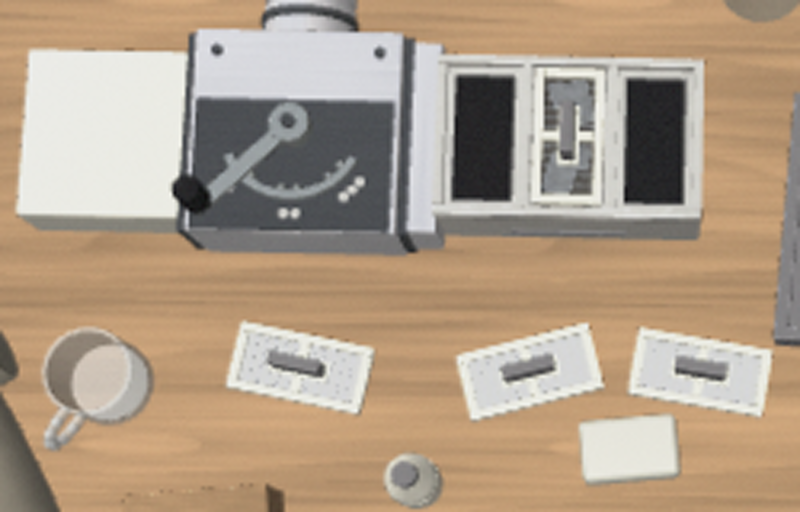

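```bash
python3 - <<'E'
from h import *
for n in("top","side"):
    im=cv2.imread(f"pics/{n}_lev0.png");g=cv2.cvtColor(im,cv2.COLOR_BGR2GRAY)
    print(n,proj(n,[*knob(0)[0],.135]))
    c=proj(n,[*knob(0)[0],.135]).astype(int);w=14
    m=(g[c[1]-w:c[1]+w,c[0]-w:c[0]+w]<40).astype(np.uint8)
    cs=cv2.findContours(m,0,1)[0]
    for k in cs:
        if cv2.contourArea(k)>30:
            M=cv2.moments(k);uv=(c[0]-w+M['m10']/M['m00'],c[1]-w+M['m01']/M['m00']);p=ray(n,uv,.135);d=p[:2]-AX;print(uv,p,np.hypot(*d),np.arctan2(d[1],d[0])-YAW-2.356)
E
```

```text
top [169.29246821 190.20975989]
(np.float64(170.4731182795699), np.float64(191.2258064516129)) [0.57457197 0.31508202 0.135     ] 0.09967751702477214 0.04219091947324349
side [219.00574277 352.37234018]
(np.float64(219.62886597938143), np.float64(353.3264604810997)) [0.57527446 0.32030526 0.135     ] 0.10284463481667441 0.0005825404473434048
```

```bash
cat >> h.py <<'E'
def pick(p,psi,zs,vel=.15,G=60,fz=.015):
    psi=best(psi,p);arm.movep([*p,zs+.13],q(psi));jaws.gripper_to(.6)
    if arm.move_linear([*p,zs+fz],vel=vel,f_stop=12): st("hit!")
    jaws.gripper_to(0,G);st("gripped")
    arm.move_linear([*p,zs+.16],vel=vel);st("lifted")
E
python3 - <<'E'
from h import *
print(proj("top",[*BAY[1],.114]))
pick(BAY[1],YAW+np.pi/2,.074)
t=[.5665,-.314];s=best(YAW+np.pi/2-.3,t)
arm.movep([*t,.22],q(s));st("over tray")
snap("carry1")
E
```

```text
[286.63480256 168.94533386]
gripped t 11.9 tcp [0.6438 0.0116 0.0898] F [-1.   0.1  5.3] w 0.123
lifted t 13.0 tcp [0.6431 0.0118 0.2328] F [-0.3  0.4 -1.9] w 0.128
over tray t 15.5 tcp [ 0.5666 -0.3137  0.22  ] F [-0.5  0.3 -1.6] w 0.13
```

View pics/side_carry1.png

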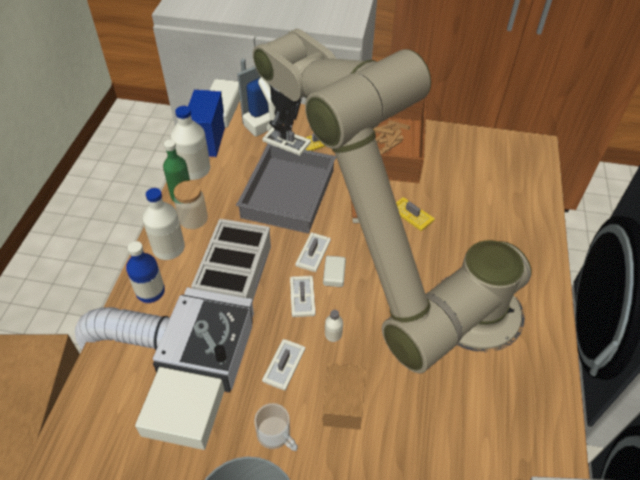

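The used cassette is in the jaws over the tray (about (287,141)), and all three bays are empty. I'll lower it now.

```bash
python3 - <<'E'
from h import *
t=[.5665,-.314]
print(arm.move_linear([*t,.023],vel=.15,f_stop=10));st("down")
jaws.gripper_to(.5);arm.move_linear([*t,.2],vel=.25)
arm.movep([.35,-.3,.3],q(best(np.pi/2,[.35,-.3])));st()
o=snap("tray1")
from det import cleans
for r in cleans(o["top"]): 
    if .03>abs(r[3]-.119): print(r)
E
```

```text
False
down t 17.1 tcp [ 0.5669 -0.3143  0.0239] F [-0.4  0.1 -1.2] w 0.127
 t 19.3 tcp [ 0.3505 -0.3002  0.2992] F [ 0.3 -0.1  0.1] w 0.503
((np.float64(19.0), np.float64(466.0)), -0.141, 0.7125, 0.0989, 0.0745, -84.5)
((np.float64(196.0), np.float64(259.0)), 0.411, 0.2694, 0.1201, 0.0599, 78.3)
((np.float64(328.0), np.float64(246.0)), 0.4516, -0.1039, 0.1198, 0.0597, 80.3)
((np.float64(275.0), np.float64(246.0)), 0.4508, 0.0469, 0.1198, 0.059, -75.4)
((np.float64(403.0), np.float64(205.0)), 0.5707, -0.3166, 0.1208, 0.0599, -18.0)
((np.float64(505.0), np.float64(149.0)), 0.7487, -0.6271, 0.1098, 0.1081, 48.2)
```

View pics/top_tray1.png

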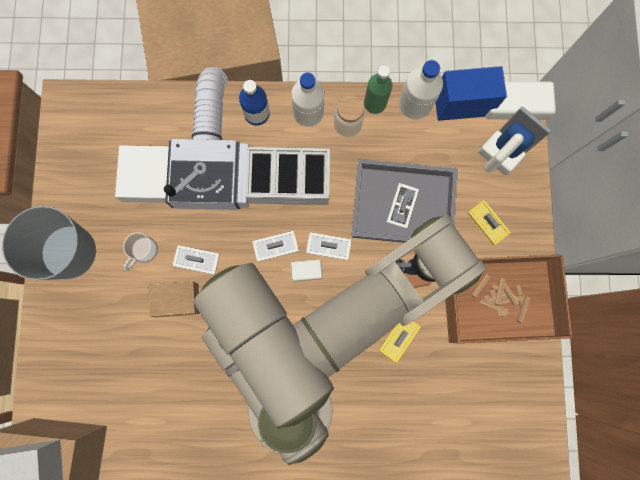

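```bash
cat >> h.py <<'E'
def carry_insert(i,stop=True):
    p=BAY[i];s=best(YAW+np.pi/2,p)
    jaws.gripper_to(0,60)
    arm.movep([*p,.20],q(s));arm.move_linear([*p,.115],vel=.15);st("above bay")
def findclean(near,im,tol=.06):
    from det import cleans
    L=[r for r in cleans(im) if abs(r[3]-.12)<.006 and abs(r[4]-.06)<.006 and np.hypot(r[1]-near[0],r[2]-near[1])<tol]
    print(L);return L[0][1:3],np.radians(L[0][5])
E
python3 - <<'E'
from h import *
p,a=findclean((.411,.2694),cv2.imread("pics/top_tray1.png")[:,:,::-1].copy())
arm.movep([.4,.05,.3],q(best(np.pi/2,[.4,.05])))
im=snap("pre1")["top"]
try:p,a=findclean((.411,.2694),im)
except Exception as e:print("occl",e)
pick(p,a+np.pi/2,0.,fz=.016)
carry_insert(0)
snap("ins0")
E
python3 -c "
import cv2
for n,(y,x) in dict(top=(120,200),side=(200,160)).items():
    a=cv2.imread(f'pics/{n}_ins0.png')[y:y+130,x:x+170];cv2.imwrite(f'pics/{n}_i0c.png',cv2.resize(a,None,fx=4,fy=4,interpolation=2))"
```

```text
[((np.float64(196.0), np.float64(259.0)), 0.411, 0.2694, 0.1201, 0.0599, 78.3)]
[]
occl list index out of range
gripped t 25.1 tcp [0.4113 0.2695 0.0167] F [-0.6 -0.5  6.4] w 0.127
lifted t 26.2 tcp [0.4106 0.2692 0.1592] F [ 0.4 -0.6 -1.1] w 0.128
above bay t 28.9 tcp [0.645  0.0858 0.116 ] F [ 0.1 -0.3 -1.7] w 0.131
```

View pics/top_i0c.png

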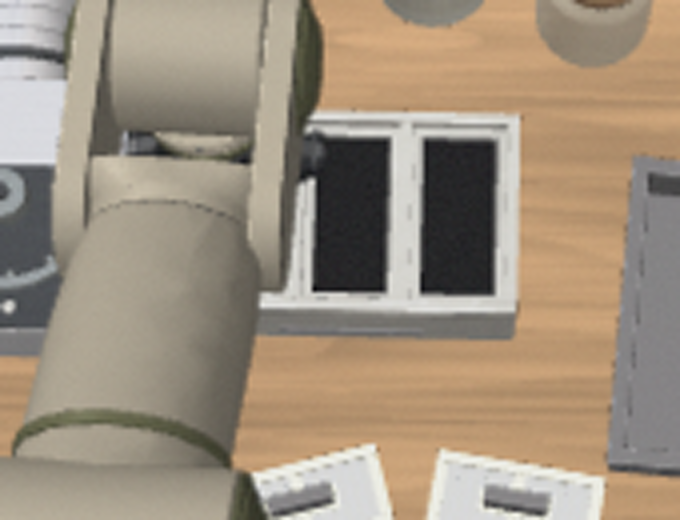

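View pics/side_i0c.png

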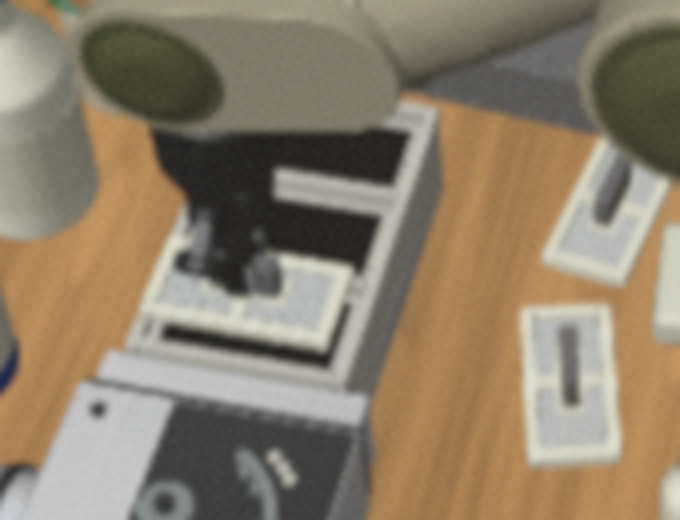

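```bash
cat >> h.py <<'E'
def insert(i,seat=.0905):
    p=BAY[i]
    for dx,dy in((0,0),(.0025,0),(-.0025,0),(0,.0025),(0,-.0025),(.0025,.0025),(.0025,-.0025),(-.0025,.0025),(-.0025,-.0025)):
        c=p+np.array([dx,dy]);arm.move_linear([*c,.106],vel=.05)
        h=arm.move_linear([*c,seat],vel=.03,f_stop=7);s=st(f"try {dx,dy} hit {h}")
        if s["tool_pos"][2]<seat+.004: break
    else: print("JAM");return False
    return True
def release(i):
    s=arm.state()["tool_pos"]
    jaws.gripper_to(.35);arm.move_linear([s[0],s[1],.2],vel=.2)
E
python3 - <<'E'
from h import *
if insert(0):
    release(0);arm.movep([.35,-.25,.3],q(best(np.pi/2,[.35,-.25])));st()
    snap("done0")
E
python3 -c "
import cv2
for n,(y,x) in dict(top=(120,170),side=(200,160)).items():
    a=cv2.imread(f'pics/{n}_done0.png')[y:y+150,x:x+190];cv2.imwrite(f'pics/{n}_d0c.png',cv2.resize(a,None,fx=4,fy=4,interpolation=2))"
```

```text
try (0, 0) hit True t 29.9 tcp [0.6443 0.0857 0.0907] F [-0.5 -0.9  4.6] w 0.122
 t 32.9 tcp [ 0.3502 -0.2499  0.2997] F [ 0.2 -0.8  0.5] w 0.351
```

View pics/top_d0c.png

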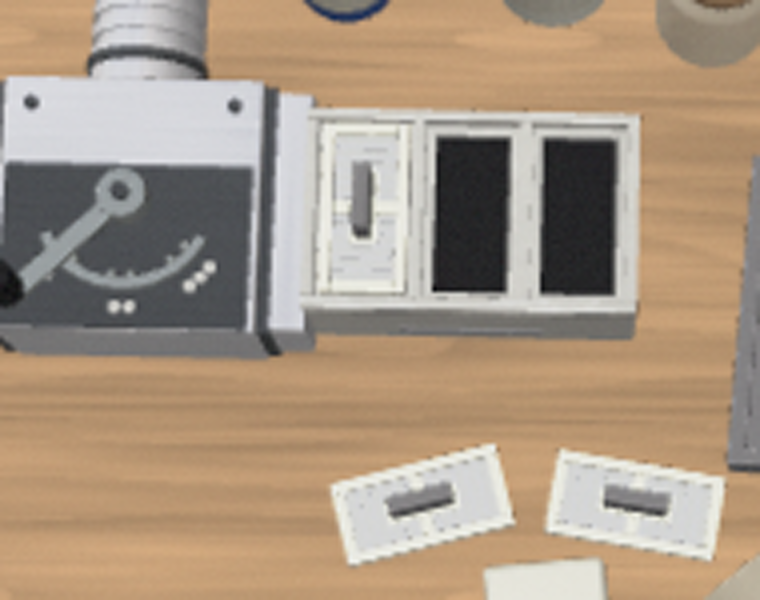

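View pics/side_d0c.png

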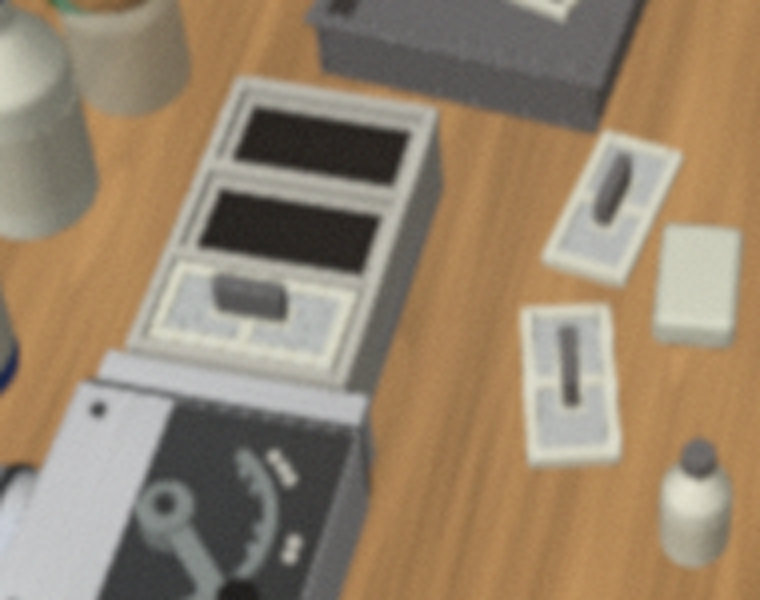

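Clean1 sits in bay 0, recessed evenly below the rim. Next is clean2 into bay 1.

```bash
python3 - <<'E'
from h import *
p,a=findclean((.4508,.0469),cv2.imread("pics/top_done0.png")[:,:,::-1].copy())
pick(p,a+np.pi/2,0.,fz=.016)
carry_insert(1)
snap("ins1")
E
python3 -c "
import cv2
a=cv2.imread('pics/side_ins1.png')[200:340,160:350];cv2.imwrite('pics/side_i1c.png',cv2.resize(a,None,fx=4,fy=4,interpolation=2))"
```

```text
[((np.float64(275.0), np.float64(246.0)), 0.4508, 0.0469, 0.1198, 0.059, -75.4)]
gripped t 36.0 tcp [0.4511 0.0469 0.0166] F [-1.  -0.3  6.4] w 0.13
lifted t 37.1 tcp [0.4503 0.047  0.1592] F [-0.5  1.1 -1.8] w 0.122
above bay t 39.2 tcp [0.6439 0.0116 0.1161] F [ 0.4 -0.4 -0.5] w 0.129
```

View pics/side_i1c.png

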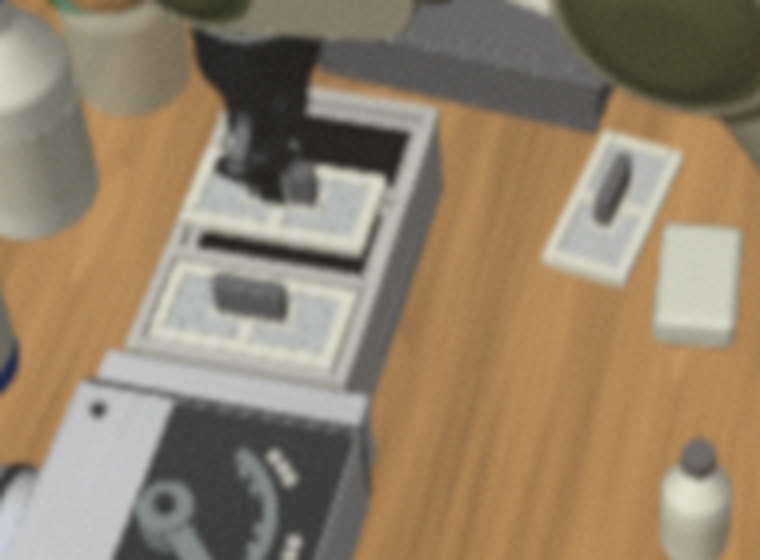

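Clean2 is level in the jaws over bay 1. I'll insert it, check, then pick up clean3.

```bash
python3 - <<'E'
from h import *
if insert(1):
    release(1)
    arm.movep([.35,-.25,.3],q(best(np.pi/2,[.35,-.25])));im=snap("done1")["top"]
    p,a=findclean((.4516,-.1039),im)
    psi=best(a+np.pi/2,p);arm.movep([*p,.13],q(psi));jaws.gripper_to(.4)
    if arm.move_linear([*p,.016],vel=.15,f_stop=12): st("hit")
    jaws.gripper_to(0,60);st("gripped");arm.move_linear([*p,.16],vel=.15);st("lifted")
    carry_insert(2)
    snap("ins2")
E
python3 -c "
import cv2
a=cv2.imread('pics/side_ins2.png')[200:340,160:350];cv2.imwrite('pics/side_i2c.png',cv2.resize(a,None,fx=4,fy=4,interpolation=2))"
```

```text
try (0, 0) hit True t 40.2 tcp [0.6433 0.0117 0.0907] F [-1.3  0.3  4. ] w 0.123
[((np.float64(328.0), np.float64(246.0)), 0.4516, -0.104, 0.1195, 0.0597, 80.3)]
gripped t 45.8 tcp [ 0.452  -0.1042  0.0169] F [-1.8  0.4  6.7] w 0.125
lifted t 46.9 tcp [ 0.4512 -0.1038  0.1593] F [ 1.1  0.8 -0.8] w 0.13
above bay t 49.3 tcp [ 0.6429 -0.0625  0.116 ] F [-0.4  0.2 -1.1] w 0.129
```

View pics/side_i2c.png

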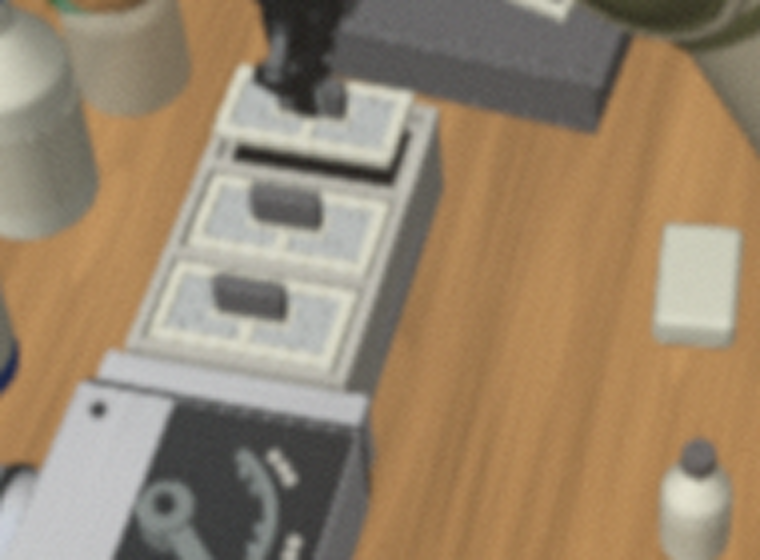

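View pics/top_done1.png

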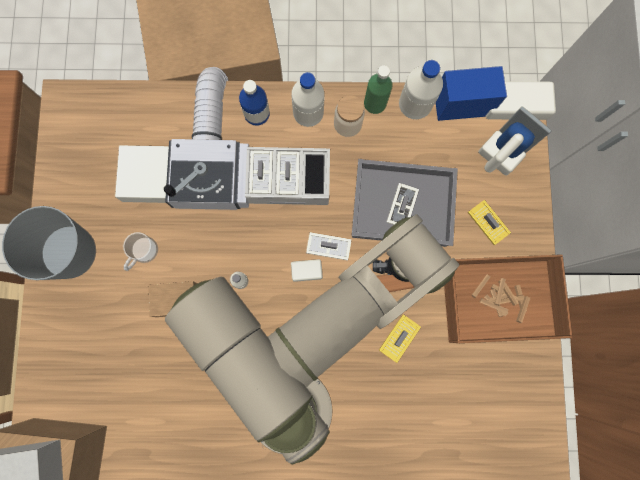

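Bays 0 and 1 are filled and flush, and clean3 is over bay 2. I'll insert it and check all three bays before the lever.

```bash
python3 - <<'E'
from h import *
if insert(2):
    release(2)
    arm.movep([.35,-.25,.3],q(best(np.pi/2,[.35,-.25])));st();snap("done2")
E
python3 -c "
import cv2
for n,(y,x) in dict(top=(130,160),side=(205,160)).items():
    a=cv2.imread(f'pics/{n}_done2.png')[y:y+140,x:x+190];cv2.imwrite(f'pics/{n}_d2c.png',cv2.resize(a,None,fx=4,fy=4,interpolation=2))"
```

```text
try (0, 0) hit True t 50.2 tcp [ 0.6423 -0.0622  0.091 ] F [-0.1  0.2  4. ] w 0.123
 t 52.6 tcp [ 0.3505 -0.2499  0.2996] F [1.  0.4 0.2] w 0.353
```

View pics/top_d2c.png

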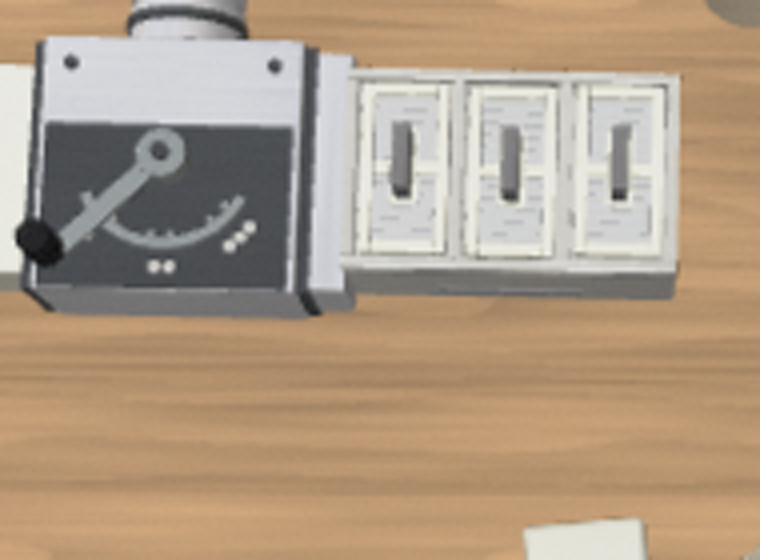

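View pics/side_d2c.png

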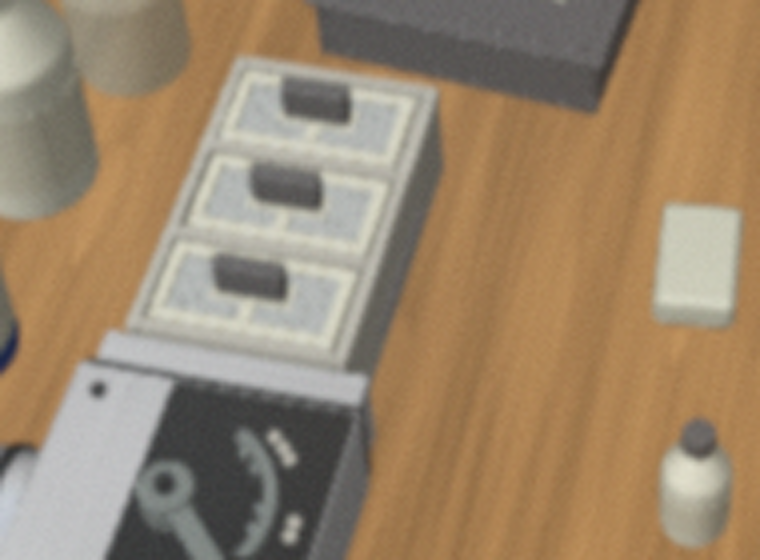

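```bash
python3 - <<'E'
from h import *
lever(0,.815,back=.785)
jaws.gripper_to(.65);p,_=knob(.785);arm.move_linear([*p,.25],vel=.2)
arm.movep([.35,-.25,.3],q(best(np.pi/2,[.35,-.25])));st();snap("end")
for n in("top","side"):
    im=cv2.imread(f"pics/{n}_end.png");g=cv2.cvtColor(im,cv2.COLOR_BGR2GRAY)
    c=proj(n,[*knob(.785)[0],.135]).astype(int);w=13
    m=(g[c[1]-w:c[1]+w,c[0]-w:c[0]+w]<40).astype(np.uint8)
    for k in cv2.findContours(m,0,1)[0]:
        if cv2.contourArea(k)>30:
            M=cv2.moments(k);uv=(c[0]-w+M['m10']/M['m00'],c[1]-w+M['m01']/M['m00']);pt=ray(n,uv,.135);d=pt[:2]-AX;print(n,uv,np.hypot(*d),np.arctan2(d[1],d[0])%6.2832-YAW-2.356)
    a=im[130:270,150:340] if n=="top" else im[260:400,140:330]
    cv2.imwrite(f"pics/{n}_ec.png",cv2.resize(a,None,fx=4,fy=4,interpolation=2))
E
```

```text
caged t 56.6 tcp [0.5774 0.3183 0.1193] F [0.3 0.5 1.2] w 0.361
moved t 58.8 tcp [0.547  0.2483 0.119 ] F [-0.9  0.3  0. ] w 0.359
 t 61.9 tcp [ 0.3503 -0.2497  0.2998] F [0.5 0.4 0.5] w 0.648
top (np.float64(196.27564102564102), np.float64(202.48076923076923)) 0.10234978234167666 0.8034324168482851
side (np.float64(241.40721649484536), np.float64(327.96907216494844)) 0.10127694875106932 0.778391224154221
```

View pics/top_ec.png

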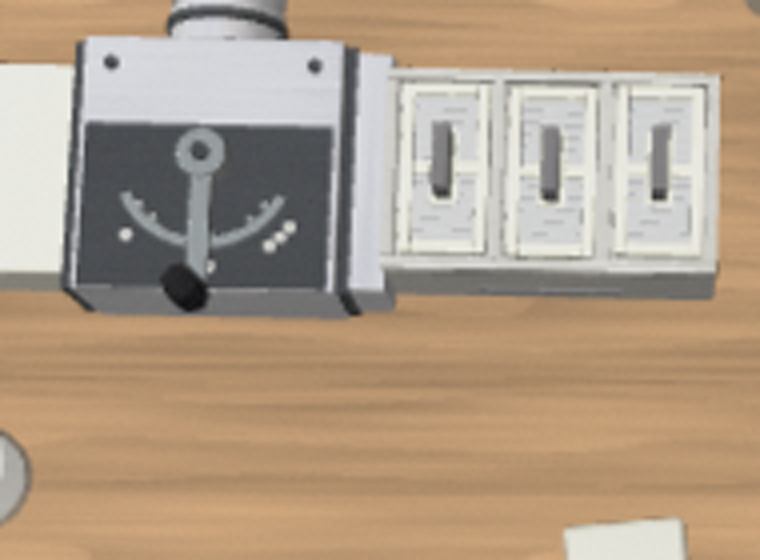

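View pics/side_ec.png

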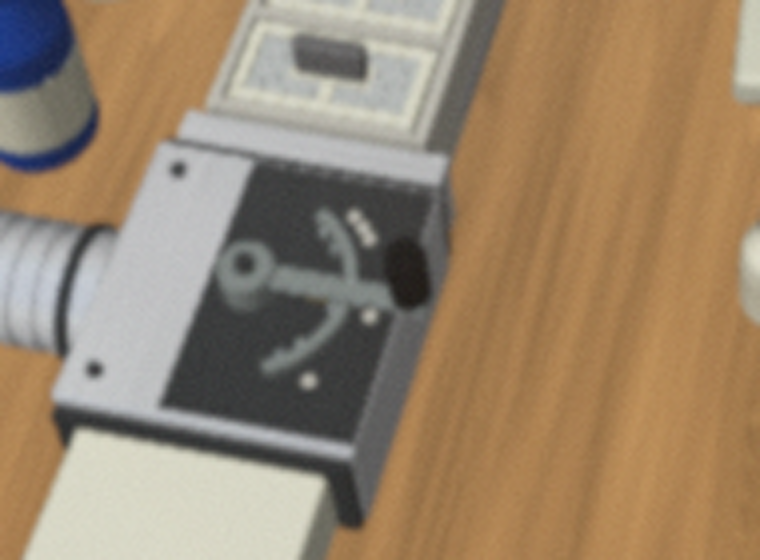

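View pics/top_end.png

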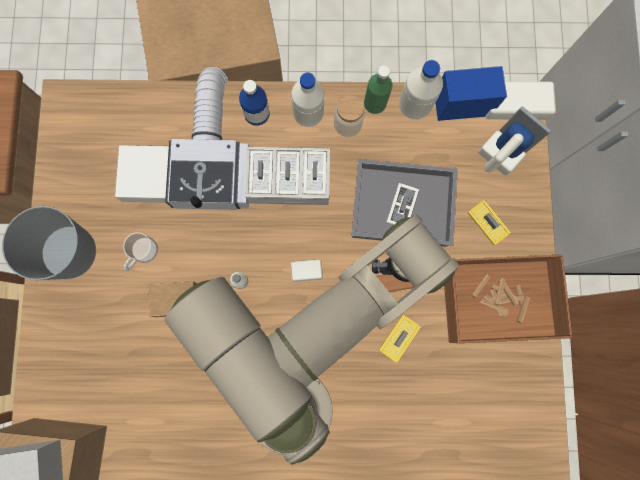

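```bash
python3 -c "
from h import *
workorder.job_done()"
```

```text
the job is handed in; nothing more can be done
```

The filter change is done and handed in at about 62 s on the robot's clock; handing in gives no verdict.

**What I did, in order:**
1. I threw the lever into the one-dot notch.
2. I put the only used cassette present, from bay 1, into the soaking tray.
3. I laid the three clean cassettes in bays 0, 1 and 2. Clean1 had been knocked a few centimetres aside, so I located it again before picking it up.
4. I threw the lever into the two-dot notch.

**Last checks:**
- **Lever:** I measured 0.80 rad from the top camera and 0.78 rad from the side camera, against 0.785 for the two-dot notch. At the one-dot notch the two views read 0.04 and 0.00, a small disagreement but both well inside the 0.12 rad crest.
- **Clean cassettes:** all three seated on the first try, touching down at the expected height. The pictures show them flat, fin up and below the rim.
- **Used cassette:** it lies flat inside the tray.
- **Everything else:** the cup, soap, bottle and yellow look-alikes stand where they were. The brush and carton are mostly hidden by the parked arm in the final pictures, so I could not fully recheck them. The arm never went low near either one.

No check failed, and I saw no sign of the grip slackening.

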